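Put the sanding drums away by size

ROBOT

A 6-joint arm with a two-finger parallel gripper is mounted at the origin on the work surface. World frame = base frame: x ahead of the robot, y to its left, z up, the work surface at z = 0. Lengths are in mm, angles in rad, forces in N, time in s.
With the tool pointing down it reaches from about 350 to 875 mm from the base axis. Payload 4.2 kg.
Tool frame: the origin (TCP) lies at the very end of the fingers, on their centre line; the grasp point (between the pads) lies 19 mm behind it; z points along the fingers, y is the line along which they close (so a half turn about z gives the same grasp; the last joint's range is limited). The gripper opens to 85 mm and grips with 20 to 120 N. Pads are 22 mm wide; open, the fingers measure 114 mm over their backs; the gripper's body (76 mm by 85 mm) begins 54 mm behind the grasp point. The pads swing forward as they close: fully open they stand 13 mm farther back than shut.
Start: joints at [1.54, 0.385, 0.008, 0, -1.194, -0.259], TCP at [178.568, 598.926, 231.312] pointing down, gripper open.
Joint ranges: [-3.14, 3.14], [-1.21, 2.06], [-1.07, 1.41], [-3.16, 2.05], [-2.99, -0.16], [-3.1, 3.1]. Speed limits (rad/s): [2.79, 2.79, 3.14, 3.14, 3.14, 3.14].

INTERFACE

Orientations are given as a unit quaternion [x, y, z, w].
In Python, from bench import arm, optics gives the robot as it stands. The module is installed in compiled form; this text tells all that it offers.
- The arm moves only by the tool step_arm, never from a script. Its argument "motion" is a list of rows, each an object with "dr": the turn, a rotation vector about the tool's x, y, z in units of 8 degrees (1.0 is 8 degrees), a list of three; "slide": the shift along the tool's x, y, z in mm, a list of three; "jaw": the finger opening in mm, from 0 to 85.4. A call has exactly 8 rows; each row is the pose to reach, as a shift and turn from the pose commanded when the call began, along the tool's axes at that moment; what a row does not reach only later rows make up. A row lasts 1/8 s, in which the tool goes at most 62.5 mm and 10.7 degrees, less where a joint would pass 70% of its speed; a pose out of reach is approached as far as the arm can. A call with a gripper value outside its range is refused whole. The fingers move at their own pace and stop on an object; the grip force is fixed at half the most. Time passes only in rows, so rows that repeat a pose let the fingers close, or fill a call up. It gives the time, the measured TCP pose, the force, the opening and the grip force at its end, in the units of the state.
- arm.read_state(): the state, without advancing time (a new reading comes with each control period).
- optics.get_image(name): name is "side" or "top" or "wrist"; returns the picture (400x640x3 uint8, blue, green, red); there is no depth.
- optics.camera_info(name): a dict with "camera_matrix" (3x3 intrinsics, pixels), "k1" (the pictures are not rectified: a ray, as slopes to the right and down, at radius r is drawn at 1 + k1 r^2 times it, then the intrinsics apply), "view" (4x4, takes a point from world to camera coordinates); the wrist camera has in their place "T_tool_cam" (4x4, takes a point from camera to tool coordinates, whose origin is the TCP and whose axes are the flange's). Camera axes: x right, y up, looking along -z (the intrinsics and any distortion apply to the point x, -y, -z); pixel columns grow to the right and rows downward; lengths in mm; the calibration is good to about 2 mm. A picture is of the moment at which its call begins: read the wrist's pose just before it. camera_info takes no time and is no camera call.
- arm.job_done(): hands the job in; it is judged then, once.
The state is a dict: "clock": time; "joints": joint angles; "joint_vel": joint speeds; "joint_efforts": joint torques, N m; "position": TCP position; "ee_rot": TCP orientation; "contact_force": force on the tool from outside, world axes, zero at the start; "wrist_torque": the same for the moment, N m; "gripper_width": finger opening in mm; "grasp_force": force on a finger pad.
Only numpy, scipy, OpenCV 4.12 (cv2) and the standard library are available. Lean on these libraries where they do the work, as an engineer would, in place of code of your own. Each camera call takes 0.05 s, during which the arm holds its last target. There are 200 camera calls.

TASK

Put the four sanding drums away in their plywood rack: stand one upright on the middle of each round pad, in order of diameter, the thinnest next to the rack's red end block and the thickest at the other end. Do not knock any drum over on the way, and leave them all standing free.

Things in the scene. Friction and masses are not known exactly. Their poses are not given: they have to be found in the camera images.
- drum_26_center (a point): Sanding drum 26 mm in diameter, 90 mm tall: an upright plain cylinder, black rubber core with a brown abrasive sleeve, steel washer and dark bore on its top face; about 55 g. This point is its centre, 45 mm above its underside; its z axis runs along the drum, up when it stands. All four drums start upright on the bench, with small tools lying between them (under 30 mm high).
- drum_38_center (a point): Sanding drum 38 mm in diameter, 90 mm tall: an upright plain cylinder, black rubber core with a brown abrasive sleeve, steel washer and dark bore on its top face; about 115 g. This point is its centre, 45 mm above its underside; its z axis runs along the drum, up when it stands. All four drums start upright on the bench, with small tools lying between them (under 30 mm high).
- drum_51_center (a point): Sanding drum 51 mm in diameter, 90 mm tall: an upright plain cylinder, black rubber core with a brown abrasive sleeve, steel washer and dark bore on its top face; about 205 g. This point is its centre, 45 mm above its underside; its z axis runs along the drum, up when it stands. All four drums start upright on the bench, with small tools lying between them (under 30 mm high).
- drum_64_center (a point): Sanding drum 64 mm in diameter, 90 mm tall: an upright plain cylinder, black rubber core with a brown abrasive sleeve, steel washer and dark bore on its top face; about 320 g. This point is its centre, 45 mm above its underside; its z axis runs along the drum, up when it stands. All four drums start upright on the bench, with small tools lying between them (under 30 mm high).
- pad_a: One of four alike round black rubber pads, 74 mm in diameter and 3 mm thick, fixed in a straight row 84 mm apart (centre to centre) on the rack's plywood board. Origin: centre of its underside, on the board (18 mm above the bench), so its top face is 3 mm above this point; z up, y along the row, x across it. Letters do not tell the pads' order in the row.
- pad_b: One of four alike round black rubber pads, 74 mm in diameter and 3 mm thick, fixed in a straight row 84 mm apart (centre to centre) on the rack's plywood board. Origin: centre of its underside, on the board (18 mm above the bench), so its top face is 3 mm above this point; z up, y along the row, x across it. Letters do not tell the pads' order in the row.
- pad_c: One of four alike round black rubber pads, 74 mm in diameter and 3 mm thick, fixed in a straight row 84 mm apart (centre to centre) on the rack's plywood board. Origin: centre of its underside, on the board (18 mm above the bench), so its top face is 3 mm above this point; z up, y along the row, x across it. Letters do not tell the pads' order in the row.
- pad_d: One of four alike round black rubber pads, 74 mm in diameter and 3 mm thick, fixed in a straight row 84 mm apart (centre to centre) on the rack's plywood board. Origin: centre of its underside, on the board (18 mm above the bench), so its top face is 3 mm above this point; z up, y along the row, x across it. Letters do not tell the pads' order in the row.
- red_end: Red-painted end block, 88 mm across the rack, 18 mm along it and 24 mm high, fixed on the rack's board at one end of the row (at either end, it varies), its centre in line with the pads and 61 mm from the centre of the pad beside it. Origin: centre of its underside, 18 mm above the bench; y along the row, x across it. A like block of bare wood closes the other end, and a fence 30 mm high (above the bench) runs along the rack's far long side. The rack is fixed.

How it is judged (in metres and radians):
At the end, for the whole second after the job is handed in: Every drum stands upright (within 0.1 rad) and still on its own pad, released, its centre within 15 mm of the pad's centre along the row and across it (and within 6 mm of the resting height): 26 mm drum on the pad beside the red end block, then 38, 51 and 64 mm in order away from it (x of drum_26_center in the frame of red_end between -0.015 and 0.015 m and (y of drum_26_center in the frame of red_end between 0.046 and 0.076 m or y of drum_26_center in the frame of red_end between -0.076 and -0.046 m) and height (world z) of drum_26_center between 0.06 and 0.072 m and angle between each of drum_26_center, drum_38_center, drum_51_center, drum_64_center's own z axis and vertical below 0.1 rad and linear speed of each of drum_26, drum_38, drum_51, drum_64 below 0.02 m/s and angular speed of each of drum_26, drum_38, drum_51, drum_64 below 0.2 rad/s and x of drum_38_center in the frame of red_end between -0.015 and 0.015 m and (y of drum_38_center in the frame of red_end between 0.13 and 0.16 m or y of drum_38_center in the frame of red_end between -0.16 and -0.13 m) and height (world z) of drum_38_center between 0.06 and 0.072 m and x of drum_51_center in the frame of red_end between -0.015 and 0.015 m and (y of drum_51_center in the frame of red_end between 0.214 and 0.244 m or y of drum_51_center in the frame of red_end between -0.244 and -0.214 m) and height (world z) of drum_51_center between 0.06 and 0.072 m and x of drum_64_center in the frame of red_end between -0.015 and 0.015 m and (y of drum_64_center in the frame of red_end between 0.298 and 0.328 m or y of drum_64_center in the frame of red_end between -0.328 and -0.298 m) and height (world z) of drum_64_center between 0.06 and 0.072 m); the robot touches nothing.
It fails at once if a drum is knocked over (leans more than 0.8 rad) (angle between any of drum_26_center, drum_38_center, drum_51_center, drum_64_center's own z axis and vertical above 0.8 rad).
It also fails if it takes over 96 s, if anything falls off the work surface, if the arm or the gripper's body presses on something with over 40 N, if the wrist force passes 120 N, or if a joint passes its speed limit or range.

## Working session

There is one attempt and no reset: what is moved stays moved. The work goes in short steps, Python scripts to look and compute and a tool call to move; the robot and the scene stay as the last step left them, time stands still between calls to the robot, and variables do not carry over. Pictures are saved under pics/ and viewed, at most 14 in all, crops included, and the job is handed in when it is done.

Besides the shell and the picture viewer there is one more tool, called after "Call:" as a command line: name --argument value ..., lists and objects as JSON in quotes. step_arm: Moves the arm, as the interface text tells. Its arguments: {"type":"object","properties":{"motion":{"type":"array","items":{"type":"object","properties":{"dr":{"type":"array","items":{"type":"number"}},"slide":{"type":"array","items":{"type":"number"}},"jaw":{"type":"number"}}}}},"required":["motion"]}

```bash
mkdir -p pics
python3 - <<'E'
from bench import arm, optics
import cv2, numpy as np
np.set_printoptions(suppress=True,precision=4)
s=arm.read_state(); print(s)
for n in("top","side","wrist"):
    i=optics.get_image(n); cv2.imwrite(f"pics/{n}0.png",i); print(n,optics.camera_info(n))
E
```

```text
{'clock': 0.0, 'joints': array([ 1.5396,  0.3855,  0.0066, -0.0005, -1.194 , -0.2586]), 'joint_vel': array([ 0.001 ,  0.0008,  0.0002, -0.0003,  0.0008, -0.0022]), 'joint_efforts': array([ -0.0012, -39.2288,  18.8399,   4.1862,  -0.0047,   0.    ]), 'position': array([178.4046, 598.4076, 230.2356]), 'ee_rot': array([ 0.9895, -0.1445, -0.0001,  0.001 ]), 'contact_force': array([0.3097, 0.0703, 0.5259]), 'wrist_torque': array([-0.0249,  0.0013, -0.0396]), 'grasp_force': 0.0, 'gripper_width': 85.52713114173058}
top {'camera_matrix': array([[380.9611,   0.    , 317.1631],
       [  0.    , 380.9611, 197.8083],
       [  0.    ,   0.    ,   1.    ]]), 'k1': -0.05227959590193229, 'view': array([[   0.0232,   -0.9995,   -0.0233,   -5.6227],
       [   0.9937,    0.0205,    0.11  , -550.2516],
       [  -0.1095,   -0.0257,    0.9937, -839.3462],
       [   0.    ,    0.    ,    0.    ,    1.    ]])}
side {'camera_matrix': array([[383.6352,   0.    , 317.6508],
       [  0.    , 383.6352, 205.5447],
       [  0.    ,   0.    ,   1.    ]]), 'k1': 0.01235639653696418, 'view': array([[  -0.9883,   -0.151 ,    0.0228,  559.2733],
       [   0.0948,   -0.4896,    0.8668, -107.207 ],
       [  -0.1197,    0.8588,    0.4982, -651.5439],
       [   0.    ,    0.    ,    0.    ,    1.    ]])}
wrist {'camera_matrix': array([[346.964 ,   0.    , 319.9554],
       [  0.    , 346.964 , 201.1949],
       [  0.    ,   0.    ,   1.    ]]), 'k1': -0.0500558421683546, 'T_tool_cam': array([[   0.0007,    0.956 ,    0.2935,   75.814 ],
       [   1.    ,   -0.0006,   -0.0002,   -0.6215],
       [  -0.    ,    0.2935,   -0.956 , -144.1884],
       [   0.    ,    0.    ,    0.    ,    1.    ]])}
```

View pics/top0.png

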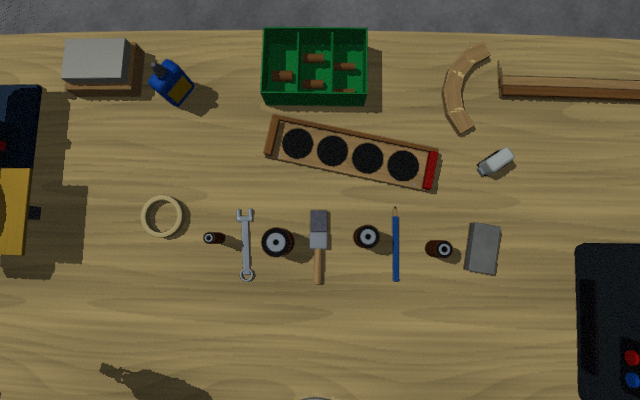

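View pics/side0.png

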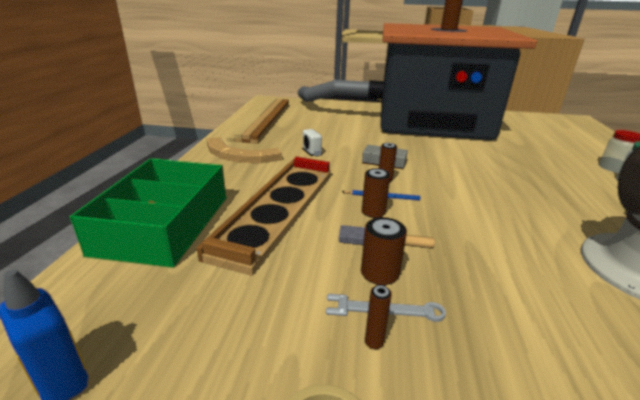

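The top view shows the drums' top faces at about (209,238), (277,242), (366,237) and (444,249). The pads are at (297,143), (332,151), (367,158) and (403,165), with the red block at (431,170). The side view agrees: the thin 26 is nearest that camera and the 64 is next, and red is at the rack's far end.

```bash
cat > h.py <<'E'
from bench import arm, optics
import cv2, numpy as np
from scipy.spatial.transform import Rotation as R
np.set_printoptions(suppress=True,precision=2)
def cast(name,uv,z,st=None):
    c=optics.camera_info(name)
    p=cv2.undistortPoints(np.float64(uv).reshape(-1,1,2),c["camera_matrix"],np.array([c["k1"],0,0,0.]))[:,0]
    d=np.c_[p[:,0],-p[:,1],-np.ones(len(p))]
    if name=="wrist":
        T=np.eye(4);T[:3,:3]=R.from_quat(st["ee_rot"]).as_matrix();T[:3,3]=st["position"];T=T@c["T_tool_cam"]
    else: T=np.linalg.inv(c["view"])
    d=d@T[:3,:3].T; o=T[:3,3]
    return o+d*((z-o[2])/d[:,2])[:,None]
def blobs(m,amin,amax):
    n,l,s,c=cv2.connectedComponentsWithStats(m.astype(np.uint8))
    return [(c[i],s[i]) for i in range(1,n) if amin<=s[i,4]<=amax]
E
python3 - <<'E'
from h import *
i=cv2.imread("pics/top0.png"); hsv=cv2.cvtColor(i,cv2.COLOR_BGR2HSV)
H,S,V=[hsv[...,k].astype(int) for k in range(3)]
m=np.zeros(V.shape,bool); m[120:190,270:430]=1
for c,s in blobs(m&(V<60),200,2000): print("pad",c,s[2:],cast("top",[c],21)[0])
m=np.zeros(V.shape,bool); m[130:200,410:450]=1
for c,s in blobs(m&((H<6)|(H>174))&(S>170)&(V>90),50,2000): print("red",c,s[2:],cast("top",[c],42)[0])
for u,v,w in((209,238,9),(277,242,17),(366,237,15),(444,249,11)):
    m=np.zeros(V.shape,bool); m[v-w:v+w,u-w:u+w]=1
    w_=m&(S<60)&(V>100)
    w_=cv2.morphologyEx(w_.astype(np.uint8),cv2.MORPH_CLOSE,np.ones((7,7)))
    for c,s in blobs(w_,8,2000): print("washer",c,s,cast("top",[c],90)[0])
t=cv2.resize(i[190:290,180:480],None,fx=2.6,fy=2.6,interpolation=cv2.INTER_CUBIC); cv2.imwrite("pics/crop0.png",t)
E
```

```text
pad [287.69 134.74] [ 71  41 231] [699.48  79.67  21.  ]
pad [297.16 143.09] [ 31  30 721] [679.67  56.7   21.  ]
pad [332.02 150.36] [ 31  31 736] [663.63 -25.51  21.  ]
pad [367.21 157.87] [ 31  31 740] [ 647.29 -107.81   21.  ]
pad [402.8  165.55] [ 31  30 750] [ 630.77 -190.6    21.  ]
red [430.49 169.06] [ 14  37 270] [ 619.78 -249.19   42.  ]
washer [208.05 237.26] [205 234   7   8  43] [454.55 234.86  90.  ]
washer [275.54 241.61] [267 233  18  18 261] [449.06  90.43  90.  ]
washer [367.61 236.19] [361 229  14  15 164] [ 464.85 -102.84   90.  ]
washer [444.   248.96] [439 244  11  11  93] [ 441.51 -262.96   90.  ]
```

View pics/crop0.png

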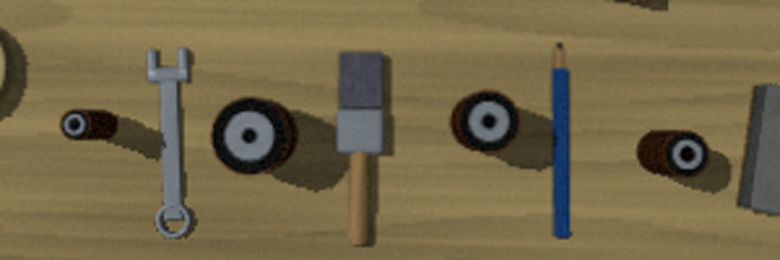

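View pics/wrist0.png

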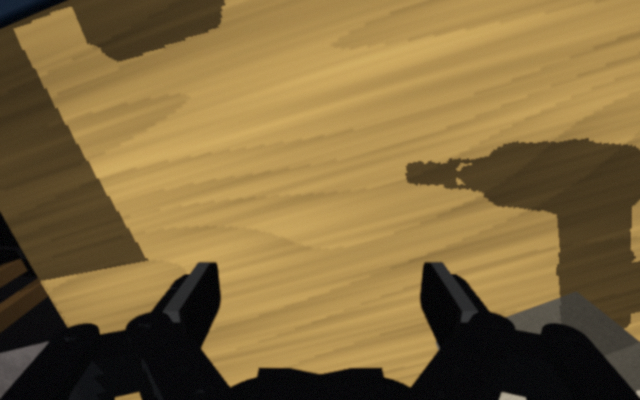

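Pad spacing measures 83.8 to 84.4 mm, and the washers match the drum sizes, so both hold up. I'll keep one tool yaw throughout, with the fingers closing across the rack, and hover over the 26 first.

```bash
cat >> h.py <<'E'
PADS={26:(630.8,-190.6),38:(647.3,-107.8),51:(663.6,-25.5),64:(679.7,56.7)}
DR={26:(454.5,234.9),64:(449.1,90.4),51:(464.9,-102.8),38:(441.5,-263.0)}
PSI=np.radians(168.8)
def go(x,y,z):
    s=arm.read_state(); A=R.from_quat(s["ee_rot"]); yv=np.array([np.cos(PSI),np.sin(PSI),0]);zv=np.array([0,0,-1.])
    B=R.from_matrix(np.c_[np.cross(yv,zv),yv,zv])
    print(f"t={s['clock']:.2f} pos",s["position"],"j6 %.2f"%s["joints"][5],"slide",A.inv().apply(np.array([x,y,z])-s["position"]),"dr",np.degrees((A.inv()*B).as_rotvec())/8)
E
python3 -c "
from h import *
go(*DR[26],190)"
```

```text
t=0.15 pos [178.45 598.53 230.48] j6 -0.26 slide [368.47 269.49  40.96] dr [ 0.01 -0.01 10.57]
```

Call:
step_arm --motion '[{"slide": [46,34,5],"dr": [0,0,1.3],"jaw": 85},{"slide": [92,67,10],"dr": [0,0,2.6],"jaw": 85},{"slide": [138,101,15],"dr": [0,0,3.9],"jaw": 85},{"slide": [184,135,20],"dr": [0,0,5.2],"jaw": 85},{"slide": [230,168,25],"dr": [0,0,6.5],"jaw": 85},{"slide": [276,202,30],"dr": [0,0,7.8],"jaw": 85},{"slide": [322,236,35],"dr": [0,0,9.1],"jaw": 85},{"slide": [368,269,40],"dr": [0,0,10.5],"jaw": 85}]'

```text
clock: 1.15
position: [455.1, 234.3, 191.2]
ee_rot: [-0.64, 0.769, 0.0, 0.0]
contact_force: [0.7, 1.3, 0.3]
gripper_width: 85.1
grasp_force: 0.0
```

```bash
cat >> h.py <<'E'
def look(tag,d,h=90):
    s=arm.read_state(); i=optics.get_image("wrist"); cv2.imwrite(f"pics/{tag}.png",i)
    hsv=cv2.cvtColor(i,cv2.COLOR_BGR2HSV); S=hsv[...,1].astype(int);V=hsv[...,2].astype(int)
    m=((S<70)&(V>90)).astype(np.uint8); m[255:]=0
    cs,_=cv2.findContours(m,cv2.RETR_EXTERNAL,cv2.CHAIN_APPROX_NONE)
    for c in cs:
        if cv2.contourArea(c)<60 or len(c)<5: continue
        (u,v),(a,b),_=cv2.fitEllipse(c); p=cast("wrist",[(u,v)],h,s)[0]
        if min(a,b)/max(a,b)>.75: print("ellipse",u,v,a,b,"->",p)
E
python3 -c "
from h import *
go(*DR[26],190); look('w26',26)"
```

```text
t=1.15 pos [455.09 234.33 191.18] j6 -0.98 slide [-0.46  0.69  1.18] dr [-0.    0.    0.09]
ellipse 321.04815673828125 202.140625 21.952571868896484 22.64222526550293 -> [455.5 236.   90. ]
```

View pics/w26.png

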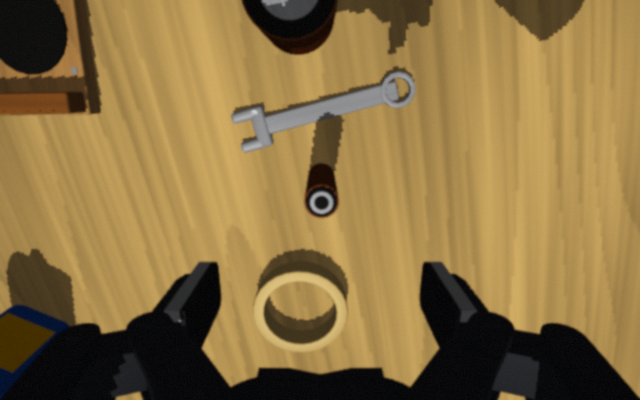

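The wrist view puts the 26 drum's washer at (321,202), which casts to (455.5, 236). That is within about 1 mm of the top view.

Call:
step_arm --motion '[{"slide": [-1,0,40],"dr": [0,0,0.1],"jaw": 85},{"slide": [-1,0,80],"dr": [0,0,0.1],"jaw": 85},{"slide": [-1,0,120],"dr": [0,0,0.1],"jaw": 85},{"slide": [-1,0,153],"dr": [0,0,0.1],"jaw": 85},{"slide": [-1,0,153],"dr": [0,0,0.1],"jaw": 60},{"slide": [-1,0,153],"dr": [0,0,0.1],"jaw": 40},{"slide": [-1,0,153],"dr": [0,0,0.1],"jaw": 18},{"slide": [-1,0,153],"dr": [0,0,0.1],"jaw": 10}]'

```text
clock: 2.2
position: [455.4, 237.8, 40.0]
ee_rot: [-0.637, 0.771, 0.0, 0.002]
contact_force: [-2.1, 0.5, 4.6]
gripper_width: 25.0
grasp_force: 58.6
```

```bash
python3 -c "
from h import *
s=arm.read_state();print(s['gripper_width'],s['grasp_force'],s['contact_force'])
go(*PADS[26],60)"
```

```text
24.962311779908944 58.57324719429016 [-2.08  0.46  4.57]
t=2.20 pos [455.37 237.8   39.98] j6 -0.99 slide [ 387.36 -253.44  -20.51] dr [-0.01  0.02  0.04]
```

Call:
step_arm --motion '[{"slide": [0,0,-20],"dr": [0,0,0],"jaw": 10},{"slide": [0,0,-55],"dr": [0,0,0],"jaw": 10},{"slide": [0,0,-95],"dr": [0,0,0],"jaw": 10},{"slide": [20,-13,-125],"dr": [0,0,0],"jaw": 10},{"slide": [55,-36,-130],"dr": [0,0,0],"jaw": 10},{"slide": [98,-65,-130],"dr": [0,0,0],"jaw": 10},{"slide": [145,-96,-130],"dr": [0,0,0],"jaw": 10},{"slide": [192,-127,-130],"dr": [0,0,0],"jaw": 10}]'

```text
clock: 3.2
position: [543.1, 22.8, 169.0]
ee_rot: [-0.637, 0.771, -0.0, 0.001]
contact_force: [0.6, -0.5, 0.3]
gripper_width: 24.5
grasp_force: 58.9
```

Call:
step_arm --motion '[{"slide": [44,-29,0],"dr": [0,0,0],"jaw": 10},{"slide": [88,-58,0],"dr": [0,0,0],"jaw": 10},{"slide": [130,-86,0],"dr": [0,0,0],"jaw": 10},{"slide": [160,-106,0],"dr": [0,0,0],"jaw": 10},{"slide": [180,-119,0],"dr": [0,0,0],"jaw": 10},{"slide": [190,-126,0],"dr": [0,0,0],"jaw": 10},{"slide": [192,-128,0],"dr": [0,0,0],"jaw": 10},{"slide": [192,-128,0],"dr": [0,0,0],"jaw": 10}]'

```text
clock: 4.2
position: [631.8, -187.8, 168.4]
ee_rot: [-0.637, 0.771, 0.0, 0.0]
contact_force: [0.5, -0.1, -0.0]
gripper_width: 24.7
grasp_force: 58.9
```

```bash
cat >> h.py <<'E'
def both(tag):
    a=optics.get_image("top"); s=arm.read_state(); w=optics.get_image("wrist"); b=optics.get_image("side")
    cv2.imwrite(f"pics/{tag}_t.png",a);cv2.imwrite(f"pics/{tag}_w.png",w);cv2.imwrite(f"pics/{tag}_s.png",b)
    cv2.imwrite(f"pics/{tag}.png",np.vstack([np.hstack([cv2.resize(w,(400,250)),cv2.resize(b,(400,250))]),cv2.resize(b[100:300,200:520],(800,500))[:340]]))
E
python3 -c "
from h import *
s=arm.read_state();print(s['gripper_width'],s['grasp_force'],s['contact_force'])
go(630.8,-188.3,62); both('p26')"
```

```text
24.652128495966455 58.91514301300049 [ 0.46 -0.15 -0.04]
t=4.20 pos [ 631.79 -187.77  168.4 ] j6 -0.15 slide [  0.73   0.86 106.4 ] dr [0.   0.   0.04]
```

View pics/p26.png

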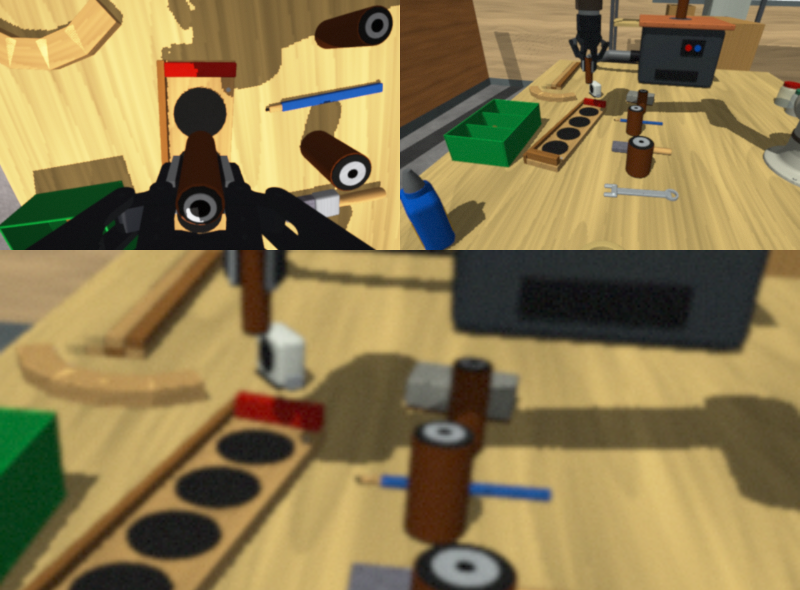

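The wrist view shows the held drum, with its washer at about (320,333) and its lower edge near (323,220). It hangs over the pad beside the red block, whose centre is near (320,184). The side view shows the drum looking upright.

Run:
```python
from h import *
s=arm.read_state(); i=cv2.imread("pics/p26_w.png")
print("washer",cast("wrist",[(320,333)],218.5,s),"bottom edge (far side) approx",cast("wrist",[(322,214)],128.5,s))
V=cv2.cvtColor(i,cv2.COLOR_BGR2HSV)[...,2]; m=np.zeros(V.shape,bool); m[130:230,265:370]=1
for c,b in blobs(m&(V<60),500,20000):
    print(c,b); k=(m&(V<60)).astype(np.uint8)
cv2.imwrite("pics/c26.png",cv2.resize(i[100:380,200:440],None,fx=2,fy=2))
```

```text
washer [[ 632.4  -188.51  218.5 ]] bottom edge (far side) approx [[ 629.61 -197.63  128.5 ]]
[319.78 183.89] [ 279  141   82   89 5558]
```

View pics/c26.png

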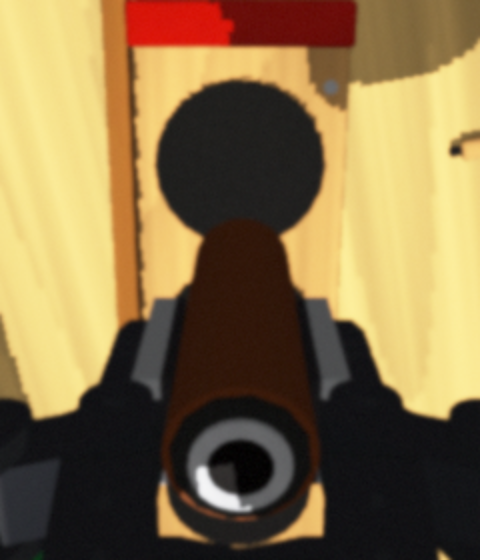

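Run:
```python
from h import *
s=arm.read_state()
print("pad",cast("wrist",[(320.2,180),(320.2,140),(278.5,180),(362,180)],21,s))
```

```text
pad [[ 631.88 -191.49   21.  ]
 [ 625.42 -225.24   21.  ]
 [ 667.29 -198.28   21.  ]
 [ 596.4  -184.72   21.  ]]
```

Call:
step_arm --motion '[{"slide": [1,0,25],"dr": [0,0,0],"jaw": 10},{"slide": [2,0,52],"dr": [0,0,0],"jaw": 10},{"slide": [2,0,78],"dr": [0,0,0],"jaw": 10},{"slide": [2,0,95],"dr": [0,0,0],"jaw": 10},{"slide": [2,0,103],"dr": [0,0,0],"jaw": 10},{"slide": [2,0,105],"dr": [0,0,0],"jaw": 10},{"slide": [2,0,106],"dr": [0,0,0],"jaw": 10},{"slide": [2,0,106],"dr": [0,0,0],"jaw": 10}]'

```text
clock: 5.35
position: [632.0, -190.5, 63.1]
ee_rot: [-0.636, 0.771, -0.001, 0.001]
contact_force: [0.7, 0.6, -0.9]
gripper_width: 24.8
grasp_force: 58.9
```

Call:
step_arm --motion '[{"slide": [0,0,1],"dr": [0,0,0],"jaw": 10},{"slide": [0,0,1.5],"dr": [0,0,0],"jaw": 10},{"slide": [0,0,1.5],"dr": [0,0,0],"jaw": 28},{"slide": [0,0,1.5],"dr": [0,0,0],"jaw": 34},{"slide": [0,0,1.5],"dr": [0,0,0],"jaw": 42},{"slide": [0,0,1.5],"dr": [0,0,0],"jaw": 60},{"slide": [0,0,1.5],"dr": [0,0,0],"jaw": 75},{"slide": [0,0,1.5],"dr": [0,0,0],"jaw": 85}]'

```text
clock: 6.35
position: [631.6, -190.4, 60.8]
ee_rot: [-0.636, 0.771, -0.0, -0.0]
contact_force: [-0.4, -0.4, 0.0]
gripper_width: 85.0
grasp_force: 0.0
```

```bash
python3 -c "
from h import *
go(*DR[38],190); i=optics.get_image('wrist'); j=optics.get_image('side'); cv2.imwrite('pics/r26.png',np.vstack([i[:,120:520],cv2.resize(j[100:250,240:390],(400,200))]))"
```

```text
t=6.35 pos [ 631.61 -190.44   60.82] j6 -0.14 slide [ 107.34  172.87 -129.18] dr [-0.   -0.    0.03]
```

View pics/r26.png

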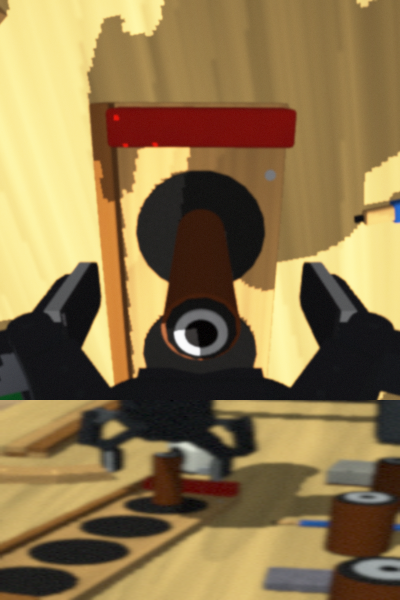

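The 26 is released and standing on the pad beside red, with its washer at about (321,333). Next is the 38.

Call:
step_arm --motion '[{"slide": [0,0,-40],"dr": [0,0,0],"jaw": 85},{"slide": [0,0,-90],"dr": [0,0,0],"jaw": 85},{"slide": [20,30,-129],"dr": [0,0,0],"jaw": 85},{"slide": [48,75,-129],"dr": [0,0,0],"jaw": 85},{"slide": [76,122,-129],"dr": [0,0,0],"jaw": 85},{"slide": [100,160,-129],"dr": [0,0,0],"jaw": 85},{"slide": [107,173,-129],"dr": [0,0,0],"jaw": 85},{"slide": [107,173,-129],"dr": [0,0,0],"jaw": 85}]'

```text
clock: 7.45
position: [441.3, -262.9, 190.3]
ee_rot: [-0.636, 0.772, -0.0, 0.0]
contact_force: [0.4, 0.2, 0.7]
gripper_width: 85.0
grasp_force: 0.0
```

```bash
python3 -c "
from h import *
go(*DR[38],38); look('w38',38)"
```

```text
t=7.45 pos [ 441.26 -262.94  190.3 ] j6 0.03 slide [ -0.01  -0.08 152.3 ] dr [-0.01 -0.    0.03]
ellipse 262.1614685058594 60.397239685058594 74.13186645507812 98.81155395507812 -> [ 461.41 -365.36   90.  ]
```

Run:
```python
from h import *
s=arm.read_state(); i=cv2.imread("pics/w38.png"); h=cv2.cvtColor(i,cv2.COLOR_BGR2HSV)
m=np.zeros(i.shape[:2],bool); m[150:255,260:380]=1
for c,b in blobs(m&(h[...,1]<90)&(h[...,2]>70),40,9000): print(c,b,cast("wrist",[c],90,s))
cv2.imwrite("pics/w38c.png",cv2.resize(i[100:260,220:420],None,fx=2,fy=2))
```

```text
[319.1  203.79] [303 188  33  31 579] [[ 444.31 -260.46   90.  ]]
```

View pics/w38c.png

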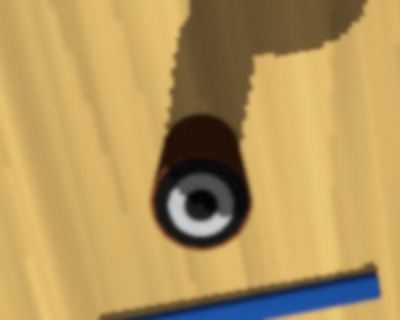

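The washer centre is at about (320,202), which casts to (443,-262). That agrees with the top view to 2 mm.

Call:
step_arm --motion '[{"slide": [0,-1,40],"dr": [0,0,0],"jaw": 85},{"slide": [0,-1,80],"dr": [0,0,0],"jaw": 85},{"slide": [0,-1,120],"dr": [0,0,0],"jaw": 85},{"slide": [0,-1,151],"dr": [0,0,0],"jaw": 85},{"slide": [0,-1,151],"dr": [0,0,0],"jaw": 60},{"slide": [0,-1,151],"dr": [0,0,0],"jaw": 42},{"slide": [0,-1,151],"dr": [0,0,0],"jaw": 22},{"slide": [0,-1,151],"dr": [0,0,0],"jaw": 20}]'

```text
clock: 8.5
position: [443.7, -263.0, 40.3]
ee_rot: [-0.637, 0.771, -0.001, 0.001]
contact_force: [0.7, 0.6, 3.6]
gripper_width: 37.0
grasp_force: 59.8
```

```bash
python3 -c "
from h import *
go(*PADS[38],60)"
```

```text
t=8.50 pos [ 443.66 -263.04   40.31] j6 0.03 slide [-191.01 -170.6   -19.12] dr [-0.03 -0.    0.03]
```

Call:
step_arm --motion '[{"slide": [0,0,-20],"dr": [0,0,0],"jaw": 20},{"slide": [0,0,-55],"dr": [0,0,0],"jaw": 20},{"slide": [0,0,-95],"dr": [0,0,0],"jaw": 20},{"slide": [-10,-9,-125],"dr": [0,0,0],"jaw": 20},{"slide": [-33,-30,-130],"dr": [0,0,0],"jaw": 20},{"slide": [-66,-60,-130],"dr": [0,0,0],"jaw": 20},{"slide": [-100,-90,-130],"dr": [0,0,0],"jaw": 20},{"slide": [-134,-120,-130],"dr": [0,0,0],"jaw": 20}]'

```text
clock: 9.5
position: [586.4, -153.1, 169.2]
ee_rot: [-0.636, 0.771, -0.0, 0.0]
contact_force: [1.1, -0.3, -0.9]
gripper_width: 36.9
grasp_force: 60.1
```

Call:
step_arm --motion '[{"slide": [-25,-23,0],"dr": [0,0,0],"jaw": 20},{"slide": [-44,-40,0],"dr": [0,0,0],"jaw": 20},{"slide": [-54,-48,0],"dr": [0,0,0],"jaw": 20},{"slide": [-57,-51,0],"dr": [0,0,0],"jaw": 20},{"slide": [-57,-51,30],"dr": [0,0,0],"jaw": 20},{"slide": [-57,-51,60],"dr": [0,0,0],"jaw": 20},{"slide": [-57,-51,70],"dr": [0,0,0],"jaw": 20},{"slide": [-57,-51,70],"dr": [0,0,0],"jaw": 20}]'

```text
clock: 10.5
position: [646.2, -108.3, 98.8]
ee_rot: [-0.636, 0.771, 0.0, -0.0]
contact_force: [-0.3, -0.1, -1.9]
gripper_width: 36.8
grasp_force: 60.2
```

```bash
python3 -c "
from h import *
s=arm.read_state();go(*PADS[38],61.5); i=optics.get_image('wrist'); cv2.imwrite('pics/p38.png',i)
c=arm.read_state()['position'][2]; print(cast('wrist',[(320,333)],c+50,s),s['contact_force'],s['gripper_width'])"
```

```text
t=10.50 pos [ 646.17 -108.33   98.79] j6 -0.27 slide [-0.75 -1.03 37.29] dr [ 0.01 -0.    0.03]
[[ 646.61 -110.07  149.79]] [-0.25 -0.05 -1.95] 36.80310361354462
```

View pics/p38.png

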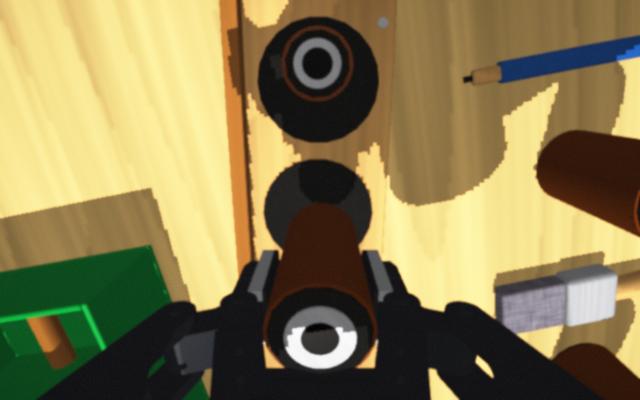

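The 38 is held upright, with its washer at about (321,337), centred over the second pad at x≈318. The 26 stands centred on its own pad, washer at (317,62). I'll lower and release.

Call:
step_arm --motion '[{"slide": [0,-1,18],"dr": [0,0,0],"jaw": 20},{"slide": [0,-1,32],"dr": [0,0,0],"jaw": 20},{"slide": [0,-1,36],"dr": [0,0,0],"jaw": 20},{"slide": [0,-1,37.5],"dr": [0,0,0],"jaw": 20},{"slide": [0,-1,37.5],"dr": [0,0,0],"jaw": 20},{"slide": [0,-1,37.5],"dr": [0,0,0],"jaw": 40},{"slide": [0,-1,37.5],"dr": [0,0,0],"jaw": 45},{"slide": [0,-1,37.5],"dr": [0,0,0],"jaw": 55}]'

```text
clock: 11.55
position: [647.8, -108.0, 61.5]
ee_rot: [-0.636, 0.771, -0.0, 0.0]
contact_force: [-0.8, -0.2, 0.5]
gripper_width: 55.0
grasp_force: 0.0
```

Call:
step_arm --motion '[{"slide": [0,0,0],"dr": [0,0,0],"jaw": 75},{"slide": [0,0,0],"dr": [0,0,0],"jaw": 85},{"slide": [0,0,-10],"dr": [0,0,0],"jaw": 85},{"slide": [0,0,-40],"dr": [0,0,0],"jaw": 85},{"slide": [0,0,-80],"dr": [0,0,0],"jaw": 85},{"slide": [0,0,-115],"dr": [0,0,0],"jaw": 85},{"slide": [0,0,-129],"dr": [0,0,0],"jaw": 85},{"slide": [0,0,-129],"dr": [0,0,0],"jaw": 85}]'

```text
clock: 12.55
position: [647.7, -107.9, 191.2]
ee_rot: [-0.636, 0.771, -0.0, 0.001]
contact_force: [0.4, -0.8, -0.5]
gripper_width: 85.0
grasp_force: 0.0
```

```bash
python3 -c "
from h import *
look('r38',38,111); go(*DR[51],190)"
```

```text
ellipse 320.92864990234375 210.07058715820312 34.38764953613281 36.2192268371582 -> [ 648.24 -107.06  111.  ]
ellipse 567.7264404296875 162.44039916992188 39.01043701171875 47.00689697265625 -> [ 479.38 -108.8   111.  ]
ellipse 320.7391357421875 75.570068359375 25.496824264526367 29.26769256591797 -> [ 631.98 -192.35  111.  ]
t=12.60 pos [ 646.98 -107.8   189.55] j6 -0.27 slide [ 29.72 179.71  -0.24] dr [0.01 0.   0.03]
```

The 38 stands at (648,-107) and the 26 at (632,-192), both on target. Next is the 51.

Call:
step_arm --motion '[{"slide": [5,30,0],"dr": [0,0,0],"jaw": 85},{"slide": [13,75,0],"dr": [0,0,0],"jaw": 85},{"slide": [20,122,0],"dr": [0,0,0],"jaw": 85},{"slide": [26,160,0],"dr": [0,0,0],"jaw": 85},{"slide": [29,176,0],"dr": [0,0,0],"jaw": 85},{"slide": [30,180,0],"dr": [0,0,0],"jaw": 85},{"slide": [30,180,0],"dr": [0,0,0],"jaw": 85},{"slide": [30,180,0],"dr": [0,0,0],"jaw": 85}]'

```text
clock: 13.6
position: [466.1, -103.2, 190.0]
ee_rot: [-0.636, 0.771, -0.0, -0.0]
contact_force: [0.3, 1.2, -0.9]
gripper_width: 84.8
grasp_force: 0.0
```

```bash
python3 -c "
from h import *
go(*DR[51],38); look('w51',51)"
```

```text
t=13.60 pos [ 466.14 -103.18  190.01] j6 -0.31 slide [ -0.17   1.28 152.01] dr [ 0.   -0.    0.03]
ellipse 322.1438903808594 202.05081176757812 42.10735321044922 44.14516067504883 -> [ 465.68 -101.81   90.  ]
ellipse 44.890830993652344 127.68394470214844 23.35490608215332 28.61724281311035 -> [ 650.2 -194.1   90. ]
```

Call:
step_arm --motion '[{"slide": [-1,0.5,40],"dr": [0,0,0],"jaw": 85},{"slide": [-1,0.5,80],"dr": [0,0,0],"jaw": 85},{"slide": [-1,0.5,120],"dr": [0,0,0],"jaw": 85},{"slide": [-1,0.5,151],"dr": [0,0,0],"jaw": 85},{"slide": [-1,0.5,151],"dr": [0,0,0],"jaw": 65},{"slide": [-1,0.5,151],"dr": [0,0,0],"jaw": 52},{"slide": [-1,0.5,151],"dr": [0,0,0],"jaw": 35},{"slide": [-1,0.5,151],"dr": [0,0,0],"jaw": 30}]'

```text
clock: 14.65
position: [465.8, -102.0, 40.5]
ee_rot: [-0.637, 0.771, -0.001, 0.001]
contact_force: [0.5, 0.4, 2.2]
gripper_width: 49.9
grasp_force: 62.2
```

```bash
python3 -c "
from h import *
go(664.3,-25,60)"
```

```text
t=14.65 pos [ 465.83 -102.03   40.55] j6 -0.32 slide [-113.3  -180.31  -18.83] dr [-0.02  0.01  0.03]
```

Call:
step_arm --motion '[{"slide": [0,0,-20],"dr": [0,0,0],"jaw": 30},{"slide": [0,0,-55],"dr": [0,0,0],"jaw": 30},{"slide": [0,0,-95],"dr": [0,0,0],"jaw": 30},{"slide": [-6,-9,-125],"dr": [0,0,0],"jaw": 30},{"slide": [-20,-32,-130],"dr": [0,0,0],"jaw": 30},{"slide": [-42,-66,-130],"dr": [0,0,0],"jaw": 30},{"slide": [-65,-104,-130],"dr": [0,0,0],"jaw": 30},{"slide": [-86,-137,-130],"dr": [0,0,0],"jaw": 30}]'

```text
clock: 15.65
position: [616.6, -43.2, 169.5]
ee_rot: [-0.636, 0.771, 0.0, 0.0]
contact_force: [0.7, 0.3, -2.8]
gripper_width: 49.7
grasp_force: 62.7
```

Call:
step_arm --motion '[{"slide": [-15,-24,0],"dr": [0,0,0],"jaw": 30},{"slide": [-24,-38,0],"dr": [0,0,0],"jaw": 30},{"slide": [-27,-43,0],"dr": [0,0,0],"jaw": 30},{"slide": [-27,-43,0],"dr": [0,0,0],"jaw": 30},{"slide": [-27,-43,30],"dr": [0,0,0],"jaw": 30},{"slide": [-27,-43,60],"dr": [0,0,0],"jaw": 30},{"slide": [-27,-43,70],"dr": [0,0,0],"jaw": 30},{"slide": [-27,-43,70],"dr": [0,0,0],"jaw": 30}]'

```text
clock: 16.65
position: [662.6, -25.7, 99.3]
ee_rot: [-0.636, 0.771, 0.0, -0.0]
contact_force: [0.0, -0.2, -1.5]
gripper_width: 49.8
grasp_force: 62.7
```

```bash
python3 -c "
from h import *
s=arm.read_state();go(664.3,-25,61.5); i=optics.get_image('wrist'); cv2.imwrite('pics/p51.png',i)
print(s['contact_force'],s['gripper_width'])"
```

```text
t=16.65 pos [662.58 -25.72  99.33] j6 -0.40 slide [-1.05 -1.58 37.82] dr [ 0.01 -0.    0.03]
[ 0.01 -0.17 -1.49] 49.81314710095027
```

View pics/p51.png

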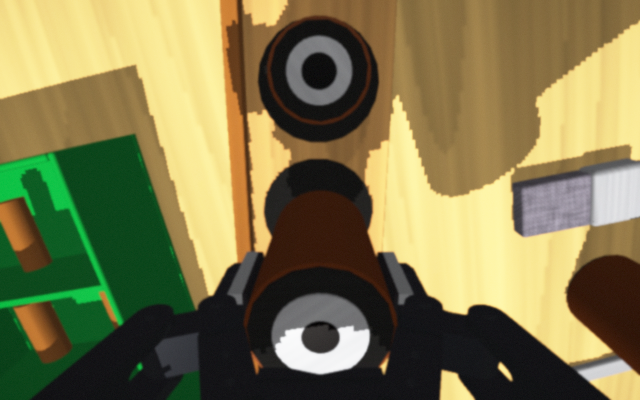

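The 51 is held upright over the third pad (washer at about (320,335), pad centre at x≈319), and the 38 stands ahead of it at (319,70). I'll lower and release.

Call:
step_arm --motion '[{"slide": [-1,-1,18],"dr": [0,0,0],"jaw": 30},{"slide": [-1,-1,32],"dr": [0,0,0],"jaw": 30},{"slide": [-1,-1,36],"dr": [0,0,0],"jaw": 30},{"slide": [-1,-1,37.5],"dr": [0,0,0],"jaw": 30},{"slide": [-1,-1,37.5],"dr": [0,0,0],"jaw": 30},{"slide": [-1,-1,37.5],"dr": [0,0,0],"jaw": 53},{"slide": [-1,-1,37.5],"dr": [0,0,0],"jaw": 58},{"slide": [-1,-1,37.5],"dr": [0,0,0],"jaw": 66}]'

```text
clock: 17.7
position: [664.5, -24.6, 62.2]
ee_rot: [-0.636, 0.771, -0.0, 0.0]
contact_force: [-0.9, -0.1, 0.4]
gripper_width: 65.9
grasp_force: 0.0
```

Call:
step_arm --motion '[{"slide": [0,0,0],"dr": [0,0,0],"jaw": 80},{"slide": [0,0,0],"dr": [0,0,0],"jaw": 85},{"slide": [0,0,-10],"dr": [0,0,0],"jaw": 85},{"slide": [0,0,-40],"dr": [0,0,0],"jaw": 85},{"slide": [0,0,-80],"dr": [0,0,0],"jaw": 85},{"slide": [0,0,-115],"dr": [0,0,0],"jaw": 85},{"slide": [0,0,-129],"dr": [0,0,0],"jaw": 85},{"slide": [0,0,-129],"dr": [0,0,0],"jaw": 85}]'

```text
clock: 18.7
position: [664.3, -24.5, 191.6]
ee_rot: [-0.636, 0.771, -0.0, 0.001]
contact_force: [-1.1, 0.4, -1.1]
gripper_width: 85.2
grasp_force: 0.0
```

```bash
python3 -c "
from h import *
look('r51',51,111); go(*DR[64],190)"
```

```text
ellipse 320.19403076171875 208.9145965576172 45.76406478881836 48.07801818847656 -> [665.23 -24.41 111.  ]
ellipse 321.8646545410156 78.51032257080078 36.88517379760742 40.30168914794922 -> [ 648.24 -107.15  111.  ]
t=18.75 pos [663.61 -24.51 190.04] j6 -0.40 slide [-72.02 232.44   0.34] dr [0.01 0.   0.03]
```

The 51 stands at (665,-24). Last is the 64.

Call:
step_arm --motion '[{"slide": [-10,32,0],"dr": [0,0,0],"jaw": 85},{"slide": [-25,80,0],"dr": [0,0,0],"jaw": 85},{"slide": [-41,132,0],"dr": [0,0,0],"jaw": 85},{"slide": [-56,182,0],"dr": [0,0,0],"jaw": 85},{"slide": [-67,216,0],"dr": [0,0,0],"jaw": 85},{"slide": [-72,232,0],"dr": [0,0,0],"jaw": 85},{"slide": [-72,232,0],"dr": [0,0,0],"jaw": 85},{"slide": [-72,232,0],"dr": [0,0,0],"jaw": 85}]'

```text
clock: 19.75
position: [450.8, 90.0, 190.4]
ee_rot: [-0.636, 0.771, -0.0, -0.0]
contact_force: [0.9, -0.3, -0.4]
gripper_width: 84.9
grasp_force: 0.0
```

```bash
python3 -c "
from h import *
go(*DR[64],38); look('w64',64)"
```

```text
t=19.75 pos [450.8   90.02 190.41] j6 -0.74 slide [ -0.14   1.7  152.41] dr [ 0.   -0.    0.03]
ellipse 323.01104736328125 202.17672729492188 51.88191223144531 54.178470611572266 -> [449.72  91.69  90.  ]
```

Call:
step_arm --motion '[{"slide": [-1,1.3,40],"dr": [0,0,0],"jaw": 85},{"slide": [-1,1.3,75],"dr": [0,0,0],"jaw": 85},{"slide": [-1,1.3,112],"dr": [0,0,0],"jaw": 85},{"slide": [-1,1.3,140],"dr": [0,0,0],"jaw": 85},{"slide": [-1,1.3,151],"dr": [0,0,0],"jaw": 85},{"slide": [-1,1.3,151],"dr": [0,0,0],"jaw": 66},{"slide": [-1,1.3,151],"dr": [0,0,0],"jaw": 50},{"slide": [-1,1.3,151],"dr": [0,0,0],"jaw": 45}]'

```text
clock: 20.8
position: [449.2, 91.5, 40.4]
ee_rot: [-0.636, 0.771, -0.0, 0.001]
contact_force: [0.3, -0.5, -3.4]
gripper_width: 63.3
grasp_force: 66.1
```

```bash
python3 -c "
from h import *
go(680.4,57,60)"
```

```text
t=20.80 pos [449.15  91.48  40.4 ] j6 -0.75 slide [ -10.15 -233.6   -19.39] dr [-0.01  0.01  0.03]
```

Call:
step_arm --motion '[{"slide": [0,0,-20],"dr": [0,0,0],"jaw": 45},{"slide": [0,0,-55],"dr": [0,0,0],"jaw": 45},{"slide": [0,0,-95],"dr": [0,0,0],"jaw": 45},{"slide": [0,-12,-125],"dr": [0,0,0],"jaw": 45},{"slide": [-2,-42,-130],"dr": [0,0,0],"jaw": 45},{"slide": [-4,-82,-130],"dr": [0,0,0],"jaw": 45},{"slide": [-6,-126,-130],"dr": [0,0,0],"jaw": 45},{"slide": [-8,-170,-130],"dr": [0,0,0],"jaw": 45}]'

```text
clock: 21.8
position: [618.2, 66.7, 169.9]
ee_rot: [-0.636, 0.771, 0.0, 0.0]
contact_force: [0.9, 0.7, -1.5]
gripper_width: 63.2
grasp_force: 66.7
```

Call:
step_arm --motion '[{"slide": [-1,-35,0],"dr": [0,0,0],"jaw": 45},{"slide": [-2,-56,0],"dr": [0,0,0],"jaw": 45},{"slide": [-2,-63,0],"dr": [0,0,0],"jaw": 45},{"slide": [-2,-63,0],"dr": [0,0,0],"jaw": 45},{"slide": [-2,-63,30],"dr": [0,0,0],"jaw": 45},{"slide": [-2,-63,60],"dr": [0,0,0],"jaw": 45},{"slide": [-2,-63,70],"dr": [0,0,0],"jaw": 45},{"slide": [-2,-63,70],"dr": [0,0,0],"jaw": 45}]'

```text
clock: 22.8
position: [679.2, 57.1, 99.9]
ee_rot: [-0.637, 0.771, 0.0, -0.0]
contact_force: [0.6, -1.2, -3.6]
gripper_width: 62.9
grasp_force: 66.8
```

```bash
python3 -c "
from h import *
s=arm.read_state();go(680.4,57,61.5); i=optics.get_image('wrist'); cv2.imwrite('pics/p64.png',i)
print(s['contact_force'],s['gripper_width'])"
```

```text
t=22.80 pos [679.15  57.07  99.94] j6 -0.51 slide [-0.19 -1.26 38.44] dr [ 0.   -0.    0.04]
[ 0.63 -1.2  -3.56] 62.93288931493977
```

View pics/p64.png

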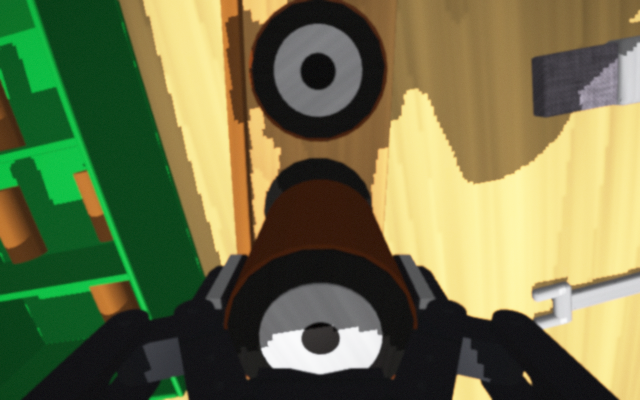

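The 64 is held upright over the last pad, with its washer at about (321,336) and the pad centred at x≈318. The green box's wall is close on the far side, at about (185,395) by the left finger, so I'll open only to 76 mm before lifting.

Call:
step_arm --motion '[{"slide": [0,-1,18],"dr": [0,0,0],"jaw": 45},{"slide": [0,-1,32],"dr": [0,0,0],"jaw": 45},{"slide": [0,-1,36],"dr": [0,0,0],"jaw": 45},{"slide": [0,-1,38],"dr": [0,0,0],"jaw": 45},{"slide": [0,-1,38],"dr": [0,0,0],"jaw": 45},{"slide": [0,-1,38],"dr": [0,0,0],"jaw": 66},{"slide": [0,-1,38],"dr": [0,0,0],"jaw": 70},{"slide": [0,-1,38],"dr": [0,0,0],"jaw": 76}]'

```text
clock: 23.85
position: [681.1, 56.8, 62.5]
ee_rot: [-0.636, 0.771, -0.0, 0.001]
contact_force: [-0.1, 0.2, 0.1]
gripper_width: 76.0
grasp_force: 0.0
```

Call:
step_arm --motion '[{"slide": [0,0,0],"dr": [0,0,0],"jaw": 76},{"slide": [0,0,0],"dr": [0,0,0],"jaw": 76},{"slide": [0,0,-10],"dr": [0,0,0],"jaw": 76},{"slide": [0,0,-40],"dr": [0,0,0],"jaw": 76},{"slide": [0,0,-80],"dr": [0,0,0],"jaw": 76},{"slide": [0,0,-115],"dr": [0,0,0],"jaw": 76},{"slide": [0,0,-129],"dr": [0,0,0],"jaw": 76},{"slide": [0,0,-129],"dr": [0,0,0],"jaw": 76}]'

```text
clock: 24.85
position: [680.8, 56.9, 191.7]
ee_rot: [-0.636, 0.771, -0.0, 0.001]
contact_force: [-0.2, -0.8, -0.7]
gripper_width: 75.9
grasp_force: 0.0
```

Call:
step_arm --motion '[{"slide": [0,30,-10],"dr": [0,0,0],"jaw": 76},{"slide": [0,75,-20],"dr": [0,0,0],"jaw": 76},{"slide": [0,120,-30],"dr": [0,0,0],"jaw": 76},{"slide": [0,165,-30],"dr": [0,0,0],"jaw": 76},{"slide": [0,210,-30],"dr": [0,0,0],"jaw": 76},{"slide": [0,240,-30],"dr": [0,0,0],"jaw": 76},{"slide": [0,250,-30],"dr": [0,0,0],"jaw": 76},{"slide": [0,250,-30],"dr": [0,0,0],"jaw": 76}]'

```text
clock: 25.85
position: [434.9, 104.2, 220.2]
ee_rot: [-0.637, 0.771, 0.0, -0.001]
contact_force: [0.1, -0.3, 0.4]
gripper_width: 76.4
grasp_force: 0.0
```

```bash
python3 -c "
from h import *
i=optics.get_image('top'); j=optics.get_image('side'); cv2.imwrite('pics/end.png',np.vstack([cv2.resize(i[90:230,230:470],(480,280)),cv2.resize(j[80:280,180:440],(480,320))]))
h=cv2.cvtColor(i,cv2.COLOR_BGR2HSV)
for d,(x,y) in PADS.items():
    c=optics.camera_info('top'); p=c['view']@[x,y,111,1]; K=c['camera_matrix']; u=int(K[0,2]-K[0,0]*p[0]/p[2]); v=int(K[1,2]+K[1,1]*p[1]/p[2])
    m=np.zeros(i.shape[:2],bool); m[v-14:v+14,u-14:u+14]=1
    k=cv2.morphologyEx((m&(h[...,1]<80)&(h[...,2]>75)).astype(np.uint8),cv2.MORPH_CLOSE,np.ones((7,7)))
    for q,b in blobs(k,20,900): print(d,q,b[4],cast('top',[q],111)[0]-[x,y,0])
print(arm.read_state()['position'])"
```

```text
26 [412.54 157.14] 56 [  0.16  -2.43 111.  ]
38 [371.98 148.72] 102 [ -0.05  -0.38 111.  ]
51 [332.54 140.2 ] 183 [  0.43   0.3  111.  ]
64 [294.21 131.92] 280 [  0.94  -0.51 111.  ]
[435.87 104.28 220.37]
```

View pics/end.png

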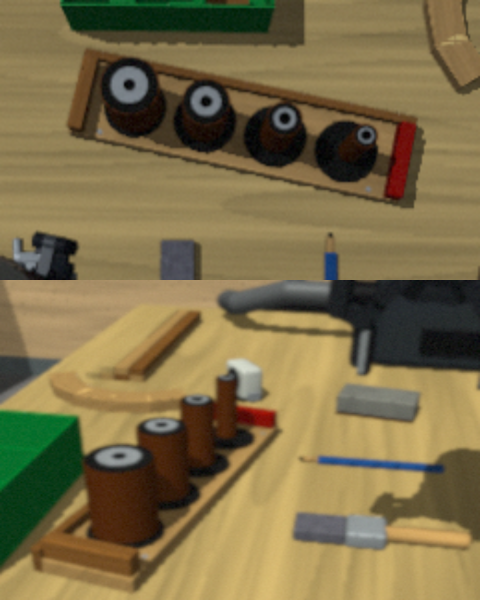

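All four drums stand upright in order on their pads, within about 2.5 mm of the pad centres. The arm is clear of everything, so I'm handing in.

```bash
python3 -c "
from bench import arm
print(arm.job_done())"
```

```text
the job is handed in; nothing more can be done
None
```

I handed the job in at about 26 s: all four drums stand upright and released on their pads, in order 26, 38, 51 and 64 mm from the red end, each measured within about 2.5 mm of its pad's centre.

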